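# Put the chrome socket set back in its cups

## Task

Put the four bright chrome sockets back in the blue cups on the storage strip, each standing upright on the floor of the cup of its own size rank (largest socket in the largest cup, and so on). Work from the largest socket down to the smallest, letting go of each before taking the next, and leave the two black orange-banded sockets standing where they are.

Things in the scene. Friction and masses are not known exactly. Their poses are not given: they have to be found in the camera images.
- socket_xl: the largest bright chrome socket: an upright solid round cylinder 54 mm in diameter and 56 mm tall, with a dark hexagon on its top face; loose, standing on the bench. Origin: centre of its underside; z up along its axis
- socket_l: the second largest bright chrome socket: an upright solid round cylinder 44 mm in diameter and 52 mm tall, with a dark hexagon on its top face; loose, standing on the bench. Origin: centre of its underside; z up along its axis
- socket_m: the third largest bright chrome socket: an upright solid round cylinder 34 mm in diameter and 48 mm tall, with a dark hexagon on its top face; loose, standing on the bench. Origin: centre of its underside; z up along its axis
- socket_s: the smallest bright chrome socket: an upright solid round cylinder 24 mm in diameter and 46 mm tall, with a dark hexagon on its top face; loose, standing on the bench. Origin: centre of its underside; z up along its axis
- cup_xl: the largest blue storage cup, fixed on the dark 4 mm strip: a shallow round open cup, 70 mm inside diameter, wall 3 mm thick, 12 mm tall overall, inner floor 4 mm above its origin. Origin: centre of its underside; z up. It is for the 54 mm chrome socket. The four cups stand in a row along the strip, about 100 mm apart
- cup_l: the second largest blue storage cup, fixed on the dark 4 mm strip: a shallow round open cup, 60 mm inside diameter, wall 3 mm thick, 12 mm tall overall, inner floor 4 mm above its origin. Origin: centre of its underside; z up. It is for the 44 mm chrome socket. The four cups stand in a row along the strip, about 100 mm apart
- cup_m: the third largest blue storage cup, fixed on the dark 4 mm strip: a shallow round open cup, 50 mm inside diameter, wall 3 mm thick, 12 mm tall overall, inner floor 4 mm above its origin. Origin: centre of its underside; z up. It is for the 34 mm chrome socket. The four cups stand in a row along the strip, about 100 mm apart
- cup_s: the smallest blue storage cup, fixed on the dark 4 mm strip: a shallow round open cup, 40 mm inside diameter, wall 3 mm thick, 12 mm tall overall, inner floor 4 mm above its origin. Origin: centre of its underside; z up. It is for the 24 mm chrome socket. The four cups stand in a row along the strip, about 100 mm apart
- black_wide: a black socket with an orange band, 40 mm in diameter, 52 mm tall, upright and loose; not part of this set. Origin: centre of its underside
- black_narrow: a black socket with an orange band, 30 mm in diameter, 50 mm tall, upright and loose; not part of this set. Origin: centre of its underside
Not all that is in view belongs to the job. What is shaped like the cup_xl but pink or yellow is not meant.

How it is judged:
On the way, in this order (a step that is already met when the one before it is completed fails the run):
1. the largest chrome socket stands upright in the largest cup, released (horizontal distance between socket_xl and cup_xl below 0.01 m and z of socket_xl in the frame of cup_xl below 0.008 m and angle between socket_xl's own z axis and vertical below 0.1 rad and contact force between socket_xl and the fingers below 0.3 N and linear speed of socket_xl below 0.03 m/s), for 0.2 s.
2. the second largest chrome socket stands upright in the second largest cup, released (horizontal distance between socket_l and cup_l below 0.01 m and z of socket_l in the frame of cup_l below 0.008 m and angle between socket_l's own z axis and vertical below 0.1 rad and contact force between socket_l and the fingers below 0.3 N and linear speed of socket_l below 0.03 m/s), for 0.2 s.
3. the third largest chrome socket stands upright in the third largest cup, released (horizontal distance between socket_m and cup_m below 0.01 m and z of socket_m in the frame of cup_m below 0.008 m and angle between socket_m's own z axis and vertical below 0.1 rad and contact force between socket_m and the fingers below 0.3 N and linear speed of socket_m below 0.03 m/s), for 0.2 s.
4. the smallest chrome socket stands upright in the smallest cup, released (horizontal distance between socket_s and cup_s below 0.01 m and z of socket_s in the frame of cup_s below 0.008 m and angle between socket_s's own z axis and vertical below 0.1 rad and contact force between socket_s and the fingers below 0.3 N and linear speed of socket_s below 0.03 m/s), for 0.2 s.
At the end, for the whole second after the job is handed in: Each chrome socket stands upright (within 0.1 rad), released and at rest on the floor of the cup of its size (underside within 4 mm of the cup floor, centres within 10 mm), and both black sockets stand upright within 20 mm of where they started (horizontal distance between socket_xl and cup_xl below 0.01 m and z of socket_xl in the frame of cup_xl below 0.008 m and angle between each of socket_xl, socket_l, socket_m, socket_s, black_wide, black_narrow's own z axis and vertical below 0.1 rad and linear speed of each of socket_xl, socket_l, socket_m, socket_s below 0.02 m/s and contact force between each of socket_xl, socket_l, socket_m, socket_s and the fingers below 0.3 N and horizontal distance between socket_l and cup_l below 0.01 m and z of socket_l in the frame of cup_l below 0.008 m and horizontal distance between socket_m and cup_m below 0.01 m and z of socket_m in the frame of cup_m below 0.008 m and horizontal distance between socket_s and cup_s below 0.01 m and z of socket_s in the frame of cup_s below 0.008 m and distance of each of black_wide, black_narrow from where it was at the start of the episode below 0.02 m); the robot touches nothing.
It fails at once if a black socket is moved by more than 20 mm or tipped (distance of any of black_wide, black_narrow from where it was at the start of the episode above 0.02 m or angle between any of black_wide, black_narrow's own z axis and vertical above 0.35 rad).
It also fails if it takes over 104 s, if anything falls off the work surface, if the arm or the gripper's body presses on something with over 40 N, if the wrist force passes 120 N, or if a joint passes its speed limit or range.

## Robot

A 6-joint arm with a two-finger parallel gripper is mounted at the origin on the work surface. World frame = base frame: x ahead of the robot, y to its left, z up, the work surface at z = 0. Lengths are in m, angles in rad, forces in N, time in s.
With the tool pointing down it reaches from about 0.375 to 0.975 m from the base axis. Payload 3.8 kg.
Tool frame: the origin (TCP) lies midway between the tips of the shut fingers; the grasp point (between the pads) lies 19 mm behind it; x points along the fingers, y is the direction in which the jaws open and shut, and the axes are right-handed (so a half turn about x gives the same grasp; the last joint's range is limited). The gripper opens to 88 mm and grips with 3 to 60 N. Pads are 18 mm wide; open, the fingers measure 123 mm over their backs; the gripper's body (75 mm by 187 mm) begins 45 mm behind the grasp point.
Start: joints at [-1.196, 0.264, 1.604, -0, 1.274, -0.037], TCP at [0.27, -0.619, 0.239] pointing down, gripper open.
Joint ranges: [-2.63, 2.63], [-0.94, 2.18], [0.31, 2.57], [-1.31, 4.45], [0, 2.66], [-2.55, 2.55]. Speed limits (rad/s): [2.57, 2.57, 3.14, 3.14, 3.14, 3.14].

## Interface

Orientations are given as a rotation vector (axis times angle).
In Python, from workcell import readout, grab_frame, env gives the robot as it stands.
- The arm moves only by the shell command python3 -m crank 'ROWS' [FORCE]. ROWS is JSON, a list of rows, each a list of 7 numbers: the shift along the world's x, y, z in cm, then the turn, a rotation vector about the world's x, y, z in degrees, then the gripper's target within -1 to 1 (shut at 1, half-way at 0, fully open at -1). In form: [[tx, ty, tz, wx, wy, wz, grip], ...]. A call has 1 to 5 rows; each row is the pose to reach, as a shift and turn from the pose measured when the call began; what a row does not reach only later rows make up. A row lasts 1/12 s, in which the tool goes at most 41.7 mm and 7.16 degrees, less where a joint would pass 70% of its speed; a pose out of reach is approached as far as the arm can. A call with a gripper value outside its range is refused whole. The fingers move at their own pace and stop on an object; FORCE is the grip in N (left out, the last holds). Time passes only in rows, so rows that repeat a pose let the fingers close. It gives the time, the measured TCP pose, the force and the opening at its end, in the units of the state.
- readout.sense(): the state, without advancing time (a new reading comes with each control period).
- grab_frame(name): name is "side" or "top"; returns a dict with "color" (480x640x3 uint8, red, green, blue), "camera_matrix" (3x3 intrinsics, pixels), "distortion" ([k1, k2, p1, p2, k3] as OpenCV has them; the pictures are not rectified), "world_to_cam" (4x4, takes a point from world to camera coordinates). Camera axes: x right, y up, looking along -z (the intrinsics and any distortion apply to the point x, -y, -z); pixel columns grow to the right and rows downward; lengths in m; the calibration is good to about 2 mm. A picture is of the moment at which its call begins. There is no depth.
- env.sign_off(): hands the job in, once; it reports no verdict.
The state is a dict: "time_s": time; "joint_pos": joint angles; "qd": joint speeds; "joint_efforts": joint torques, N m; "ee_pos": TCP position; "orientation": TCP orientation; "ft_force": force on the tool from outside, world axes, zero at the start; "moment": the same for the moment, N m; "width": finger opening in m.
Only numpy, scipy, OpenCV 4.12 (cv2) and the standard library are available. Lean on these libraries where they do the work, as an engineer would, in place of code of your own. Each camera call takes 0.05 s, during which the arm holds its last target.

## Working session

There is one attempt and no reset: what is moved stays moved. The work goes in short steps, Python scripts to look and compute and a shell command to move; the robot and the scene stay as the last step left them, time stands still between calls to the robot, and variables do not carry over. Pictures are saved under pics/ and viewed, and the job is handed in when it is done.

```bash
mkdir -p pics; ls
python3 - <<'E'
from workcell import readout, grab_frame, env
import cv2, numpy as np
for n in ("top","side"):
    f=grab_frame(n); cv2.imwrite(f"pics/{n}0.png",f["color"][:,:,::-1])
    np.savez(n+"0.npz",**f)
    print(n,f["camera_matrix"],f["distortion"],np.round(f["world_to_cam"],4))
print(readout.sense())
E
```

```text
pics
top [[496.5070351    0.         316.85482244]
 [  0.         496.5070351  243.55484559]
 [  0.           0.           1.        ]] [-0.10999655  0.          0.          0.          0.        ] [[-0.0273 -0.9994 -0.0226  0.0684]
 [ 0.9962 -0.029   0.0816 -0.5456]
 [-0.0822 -0.0203  0.9964 -1.0162]
 [ 0.      0.      0.      1.    ]]
side [[569.91622012   0.         324.39991857]
 [  0.         569.91622012 246.20742006]
 [  0.           0.           1.        ]] [-0.14618061  0.          0.          0.          0.        ] [[-0.9535 -0.3003 -0.0232  0.54  ]
 [ 0.1431 -0.5196  0.8424 -0.0896]
 [-0.2651  0.7999  0.5384 -0.8026]
 [ 0.      0.      0.      1.    ]]
{'time_s': 0.1, 'joint_pos': array([-1.19591899e+00,  2.64672323e-01,  1.60523201e+00, -3.91410896e-05,
        1.27369183e+00, -3.69097204e-02]), 'qd': array([-4.61736724e-04, -2.10240794e-03, -3.44743392e-03, -1.04464551e-03,
       -6.13147977e-04, -4.37684452e-05]), 'joint_efforts': array([-8.74740135e-05, -5.03618002e+01, -3.58071113e+01,  7.29834032e-02,
        2.33505678e-02, -6.29522401e-05]), 'ee_pos': array([ 0.26991374, -0.61798845,  0.23751913]), 'orientation': array([ 1.9950373 ,  0.41876792, -1.99579935]), 'ft_force': array([-0.12393834,  0.4470359 ,  0.4997279 ]), 'moment': array([0.00959664, 0.02381444, 0.04041735]), 'width': 0.08797704044535476}
```

View pics/top0.png

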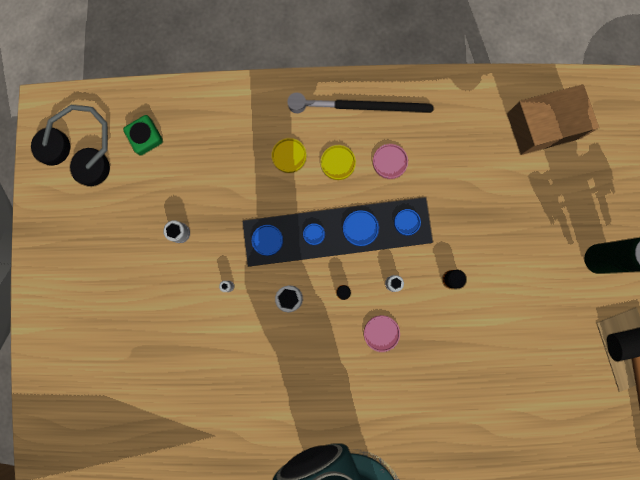

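View pics/side0.png

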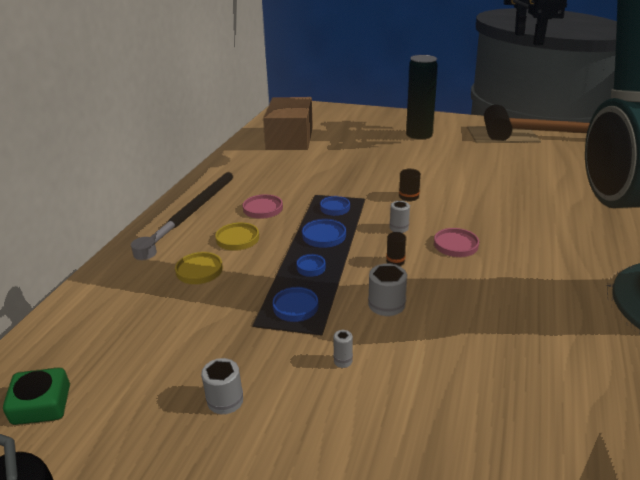

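The top view shows four blue cups at about (267,240), (314,234), (361,228) and (407,222). The chrome sockets are at (288,299), (175,231), (396,284) and (226,286), and the black ones at (344,292) and (455,279). I'll measure all of these precisely.

```bash
cat > h.py <<'E'
import numpy as np, cv2
def load(n): return dict(np.load(n+".npz"))
def ray(f,uv,z):
    p=cv2.undistortPoints(np.array([[uv]],float),f["camera_matrix"],f["distortion"])[0,0]
    M=f["world_to_cam"];R,t=M[:3,:3],M[:3,3]
    d=R.T@np.array([p[0],-p[1],-1]);c=-R.T@t
    return c+d*(z-c[2])/d[2]
def proj(f,P):
    M=f["world_to_cam"];q=(M[:3,:3]@np.atleast_2d(P).T).T+M[:3,3]
    q=q*[1,-1,-1]
    return cv2.projectPoints(q,np.zeros(3),np.zeros(3),f["camera_matrix"],f["distortion"])[0][:,0]
def circ(f,c,z,r,n=60):
    a=np.linspace(0,2*np.pi,n)
    return proj(f,np.c_[c[0]+r*np.cos(a),c[1]+r*np.sin(a),0*a+z])
def draw(img,f,c,z,r,col):
    cv2.polylines(img,[np.int32(circ(f,c,z,r)*4*16).reshape(-1,1,2)],True,col,1,cv2.LINE_AA,4)
E
python3 - <<'E'
from h import *
for n,seeds in (("top0",[(288,299),(175,231),(396,284),(226,286),(344,292),(455,279)]),("side0",[])):
    f=load(n);img=f["color"];hsv=cv2.cvtColor(img,cv2.COLOR_RGB2HSV)
    m=((hsv[...,0]>100)&(hsv[...,0]<125)&(hsv[...,1]>150)&(hsv[...,2]>80)).astype(np.uint8)
    if n=="side0": m[:150]=0
    k,l,st,ce=cv2.connectedComponentsWithStats(m)
    for i in range(1,k):
        if st[i,4]>80:
            cn=max(cv2.findContours((l==i).astype(np.uint8),0,2)[0],key=len)
            e=cv2.fitEllipse(cn)
            # rim contour points to world at z=16mm
            W=np.array([ray(f,p[0].astype(float),0.016)[:2] for p in cn]).astype(np.float32)
            c,r=cv2.minEnclosingCircle(W)
            print(n,"cup px",np.round(e[0],1),"xy",np.round(c,4),"diam",round(2*r*1e3,1))
f=load("top0");g=cv2.cvtColor(f["color"],cv2.COLOR_RGB2GRAY)
for s,z in zip([(288,299),(175,231),(396,284),(226,286),(344,292),(455,279)],[.056,.052,.048,.046,.05,.052]):
    r=9
    m=(g<60).astype(np.uint8);m2=np.zeros_like(m);cv2.circle(m2,s,14 if s[0] in(344,455,288) else 9,1,-1)
    k,l,st,ce=cv2.connectedComponentsWithStats(m&m2)
    for i in range(1,k):
        if st[i,4]>8: print(s,"dark",ce[i].round(1),st[i],ray(f,ce[i],z).round(4))
E
```

```text
top0 cup px [407.3 221.8] xy [ 0.5884 -0.1392] diam 57.1
top0 cup px [360.5 227.8] xy [ 0.5785 -0.0398] diam 77.2
top0 cup px [313.5 233.8] xy [0.5687 0.0595] diam 47.0
top0 cup px [266.7 239.7] xy [0.5589 0.1593] diam 67.4
side0 cup px [335.5 204.8] xy [ 0.5874 -0.1326] diam 68.2
side0 cup px [325. 232.] xy [ 0.5775 -0.0329] diam 89.8
side0 cup px [312.  263.9] xy [0.5674 0.0648] diam 59.8
side0 cup px [295.2 302.9] xy [0.5587 0.164 ] diam 74.8
(288, 299) dark [287.8 298.6] [278 289  21  20 299] [0.435  0.1139 0.056 ]
(175, 231) dark [172.8 230.5] [167 224  13  14 147] [0.5807 0.3502 0.052 ]
(396, 284) dark [395.5 282.8] [391 278  10  11  80] [ 0.4606 -0.1049  0.048 ]
(226, 286) dark [224.1 285.9] [222 284   5   5  22] [0.4638 0.2451 0.046 ]
(344, 292) dark [343.2 291.8] [337 285  14  15 164] [0.4456 0.0019 0.05  ]
(455, 279) dark [454.  278.7] [442 270  24  19 367] [ 0.4653 -0.2237  0.052 ]
```

Run:
```python
from h import *
S=[((.435,.1139),.056,.027),((.5807,.3502),.052,.022),((.4606,-.1049),.048,.017),((.4638,.2451),.046,.012),((.4456,.0019),.05,.015),((.4653,-.228),.052,.02)]
C=[((.5884,-.1392),.028),((.5785,-.0398),.038),((.5687,.0595),.023),((.5589,.1593),.033)]
for n,(x,y,w,h) in (("top0",(150,200,330,140)),("side0",(180,160,290,270))):
    f=load(n);img=cv2.resize(f["color"][:,:,::-1],None,fx=4,fy=4)
    for c,z,r in S: draw(img,f,c,z,r,(0,255,0));draw(img,f,c,0,r,(0,0,255))
    for c,r in C: draw(img,f,c,.016,r,(0,255,255))
    o=img[y*4:(y+h)*4,x*4:(x+w)*4]
    s=min(800/o.shape[1],600/o.shape[0]);cv2.imwrite(f"pics/{n}ov.png",cv2.resize(o,None,fx=s,fy=s,interpolation=cv2.INTER_AREA))
```

```text
(no output)
```

View pics/top0ov.png

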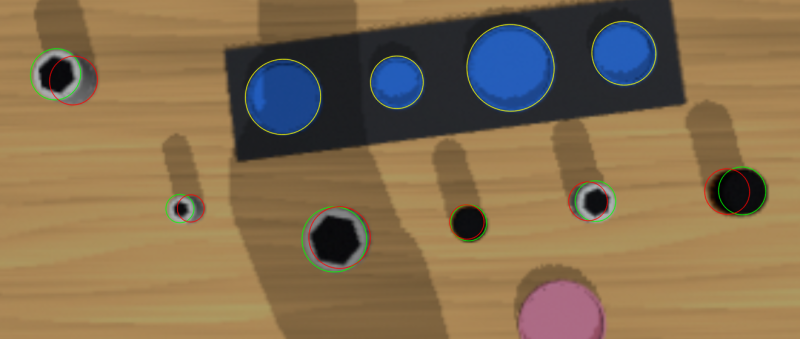

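View pics/side0ov.png

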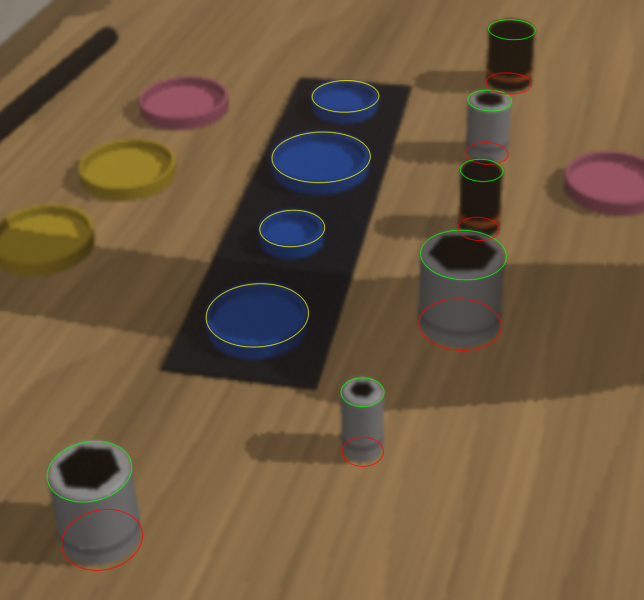

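Run:
```python
from workcell import readout
from scipy.spatial.transform import Rotation as R
import numpy as np
s=readout.sense();print(R.from_rotvec(s["orientation"]).as_matrix().round(3))
for n,c in dict(xl=(.435,.1139),l=(.5807,.3502),m=(.4606,-.1049),s=(.4638,.2451),bn=(.4456,.0019),bw=(.4653,-.228)).items(): print(n,np.hypot(*c).round(3))
```

```text
[[-0.001  0.4   -0.916]
 [ 0.002 -0.916 -0.4  ]
 [-1.    -0.002 -0.   ]]
xl 0.45
l 0.678
m 0.472
s 0.525
bn 0.446
bw 0.518
```

Both overlays agree, so the measurements hold. The cups are m (.588,-.139), xl (.579,-.040), s (.569,.060) and l (.559,.159). Next I move over socket_xl.

```bash
python3 -m crank '[[0.8,3.7,0,0,0,3.4,-1],[1.6,7.4,0,0,0,6.8,-1],[2.5,11,0,0,0,10.2,-1],[3.3,14.7,0,0,0,13.6,-1],[4.1,18.3,0,0,0,17,-1]]' 30
python3 -m crank '[[0.8,3.7,0,0,0,3.4,-1],[1.6,7.4,0,0,0,6.8,-1],[2.5,11,0,0,0,10.2,-1],[3.3,14.7,0,0,0,13.6,-1],[4.1,18.3,0,0,0,17,-1]]'
python3 -m crank '[[0.8,3.7,0,0,0,3.4,-1],[1.6,7.4,0,0,0,6.8,-1],[2.5,11,0,0,0,10.2,-1],[3.3,14.7,0,0,0,13.6,-1],[4.1,18.3,0,0,0,17,-1]]'
```

```text
time_s: 0.52
ee_pos: [0.3107, -0.4329, 0.2367]
orientation: [1.809, 0.675, -1.81]
ft_force: [-0.2, 0.6, -0.6]
width: 0.0881
time_s: 0.93
ee_pos: [0.3514, -0.2479, 0.2363]
orientation: [1.609, 0.893, -1.611]
ft_force: [0.3, -0.0, -0.6]
width: 0.0882
time_s: 1.35
ee_pos: [0.392, -0.063, 0.2361]
orientation: [1.399, 1.078, -1.401]
ft_force: [0.3, -0.5, -0.1]
width: 0.0879
```

```bash
cat > d.py <<'E'
import sys,numpy as np
from workcell import readout
from scipy.spatial.transform import Rotation as R
s=readout.sense();M=R.from_rotvec(s["orientation"]).as_matrix()
t=np.array([float(a) for a in sys.argv[1:4]])
# target: tool x down, jaw along world +x (yaw sys.argv[4] deg)
a=np.radians(float(sys.argv[4]) if len(sys.argv)>4 else 0)
y=np.array([np.cos(a),np.sin(a),0]);x=np.array([0,0,-1.]);T=np.c_[x,y,np.cross(x,y)]
print("t",round(s["time_s"],2),"d_cm",((t-s["ee_pos"])*100).round(2),"turn",np.degrees(R.from_matrix(T@M.T).as_rotvec()).round(1),"F",s["ft_force"].round(1),"w",round(s["width"],4))
E
python3 d.py .435 .114 .016 4
python3 -m crank '[[0.9,3.6,0,0,0,4,-1],[1.8,7.2,0,0,0,8,-1],[2.6,10.6,0,0,0,12,-1],[3.4,14.2,0,0,0,16,-1],[4.3,17.7,0,0,0,20.3,-1]]'
python3 d.py .435 .114 .016 4
```

```text
t 1.35 d_cm [  4.3   17.7  -22.01] turn [-0.1 -0.2 19. ] F [ 0.3 -0.5 -0.1] w 0.0879
time_s: 1.77
ee_pos: [0.4346, 0.1159, 0.2359]
orientation: [1.136, 1.257, -1.14]
ft_force: [1.0, 0.5, -0.3]
width: 0.088
t 1.77 d_cm [  0.04  -0.19 -21.99] turn [-0.  -0.2 -1.5] F [ 1.   0.5 -0.3] w 0.088
```

```bash
python3 -m crank '[[0,-0.2,-3.5,0,0,-1.5,-1],[0,-0.2,-7,0,0,-1.5,-1],[0,-0.2,-10.5,0,0,-1.5,-1],[0,-0.2,-13.5,0,0,-1.5,-1],[0,-0.2,-13.5,0,0,-1.5,-1]]'
python3 d.py .435 .114 .016 4
python3 - <<'E'
from workcell import grab_frame
import cv2
for n in ("top","side"):
    cv2.imwrite(f"pics/{n}1.png",grab_frame(n)["color"][:,:,::-1])
E
```

```text
time_s: 2.18
ee_pos: [0.4286, 0.1129, 0.0945]
orientation: [1.147, 1.253, -1.169]
ft_force: [-1.7, -0.4, -1.1]
width: 0.0883
t 2.18 d_cm [ 0.64  0.11 -7.85] turn [ 0.1 -0.9 -0.1] F [-1.7 -0.4 -1.1] w 0.0883
```

View pics/side1.png

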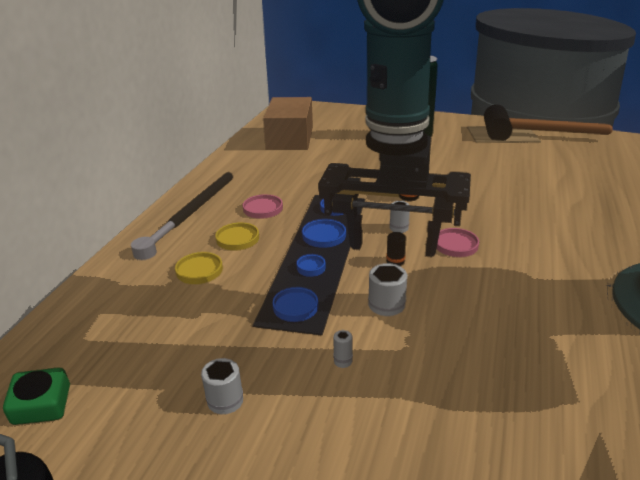

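The side view shows the open jaws midway around (397,245), straddling above socket_xl at (388,288). I'll lower with a correction.

```bash
python3 -c "
from h import *;print(proj(load('side0'),[[.4286,.1129,.0945],[.4286+.044,.1129,.0945],[.4286-.044,.1129,.0945]]))"
python3 -m crank '[[0.6,0.1,0,0,-0.9,0,-1],[0.6,0.1,-1,0,-0.9,0,-1],[0.6,0.1,-2,0,-0.9,0,-1],[0.6,0.1,-2,0,-0.9,0,-1],[0.6,0.1,-2,0,-0.9,0,-1]]'
python3 d.py .435 .114 .016 4
```

```text
[[394.27483257 251.6037255 ]
 [362.97079108 246.97295756]
 [426.33615836 256.35125788]]
time_s: 2.7
ee_pos: [0.4389, 0.1145, 0.0797]
orientation: [1.16, 1.236, -1.152]
ft_force: [-0.2, -0.7, -0.6]
width: 0.0883
t 2.7 d_cm [-0.39 -0.05 -6.37] turn [ 0.   0.4 -0. ] F [-0.2 -0.7 -0.6] w 0.0883
```

```bash
python3 -m crank '[[-0.4,0,0,0,0.4,0,-1],[-0.4,0,0,0,0.4,0,-1],[-0.4,0,0,0,0.4,0,-1]]'
python3 d.py .435 .114 .016 4
```

```text
time_s: 2.95
ee_pos: [0.4349, 0.1146, 0.08]
orientation: [1.157, 1.241, -1.157]
ft_force: [0.2, 0.3, 0.9]
width: 0.0886
t 2.95 d_cm [ 0.01 -0.06 -6.4 ] turn [ 0.  0. -0.] F [0.2 0.3 0.9] w 0.0886
```

```bash
python3 -m crank '[[0,-0.1,-1.6,0,0,0,-1],[0,-0.1,-3.2,0,0,0,-1],[0,-0.1,-4.8,0,0,0,-1],[0,-0.1,-6.2,0,0,0,-1],[0,-0.1,-6.2,0,0,0,-1]]'
python3 -m crank '[[0,0,0,0,0,0,-1],[0,0,0,0,0,0,-1]]'
python3 d.py .435 .114 .016 4
```

```text
time_s: 3.37
ee_pos: [0.4327, 0.1131, 0.0158]
orientation: [1.154, 1.244, -1.16]
ft_force: [-0.5, 0.4, -0.1]
width: 0.0884
time_s: 3.53
ee_pos: [0.4327, 0.1131, 0.0161]
orientation: [1.154, 1.244, -1.161]
ft_force: [0.3, 0.3, 0.3]
width: 0.0882
t 3.53 d_cm [ 0.23  0.09 -0.01] turn [ 0.1 -0.2 -0. ] F [0.3 0.3 0.3] w 0.0882
```

```bash
python3 -m crank '[[0.2,0.1,0,0,-0.2,0,-1],[0.2,0.1,0,0,-0.2,0,-1],[0.2,0.1,0,0,-0.2,0,1],[0.2,0.1,0,0,-0.2,0,1],[0.2,0.1,0,0,-0.2,0,1]]' 30
python3 -m crank '[[0,0,0,0,0,0,1],[0,0,0,0,0,0,1],[0,0,0,0,0,0,1],[0,0,0,0,0,0,1]]'
python3 d.py .435 .114 .016 4
```

```text
time_s: 3.95
ee_pos: [0.435, 0.1142, 0.0165]
orientation: [1.156, 1.241, -1.158]
ft_force: [0.7, -0.3, 0.4]
width: 0.0707
time_s: 4.28
ee_pos: [0.4353, 0.1142, 0.0166]
orientation: [1.157, 1.24, -1.157]
ft_force: [0.3, 0.9, 0.5]
width: 0.0536
t 4.28 d_cm [-0.03 -0.02 -0.06] turn [ 0.1  0.  -0. ] F [0.3 0.9 0.5] w 0.0536
```

```bash
python3 -m crank '[[0,0,1,0,0,0,1],[0,0,3,0,0,0,1],[0,0,6,0,0,0,1],[0,0,9,0,0,0,1],[0,0,9,0,0,0,1]]'
python3 -m crank '[[2.5,-2.5,0,0,0,0,1],[5,-5.2,0,0,0,0,1],[8,-8.4,0,0,0,0,1],[11,-11.6,0,0,0,0,1],[13.5,-14.5,0,0,0,0,1]]'
python3 -m crank '[[0.5,-0.5,0,0,0,0,1],[0.5,-0.5,0,0,0,0,1],[0.5,-0.5,0,0,0,0,1]]'
python3 d.py .5785 -.0398 .0256 4
```

```text
time_s: 4.7
ee_pos: [0.4388, 0.115, 0.1119]
orientation: [1.162, 1.235, -1.15]
ft_force: [2.1, 0.3, -4.1]
width: 0.0531
time_s: 5.12
ee_pos: [0.5726, -0.0304, 0.1098]
orientation: [1.161, 1.238, -1.152]
ft_force: [0.4, 0.7, -5.0]
width: 0.0535
time_s: 5.37
ee_pos: [0.5757, -0.0356, 0.1075]
orientation: [1.16, 1.242, -1.156]
ft_force: [-1.1, 0.4, -5.9]
width: 0.0533
t 5.37 d_cm [ 0.28 -0.42 -8.19] turn [-0.1  0.1  0. ] F [-1.1  0.4 -5.9] w 0.0533
```

```bash
python3 -m crank '[[0.3,-0.4,-1,0,0,0,1],[0.3,-0.4,-2.5,0,0,0,1],[0.3,-0.4,-4,0,0,0,1],[0.3,-0.4,-5.5,0,0,0,1],[0.3,-0.4,-5.5,0,0,0,1]]'
python3 -m crank '[[0,0,0,0,0,0,1],[0,0,0,0,0,0,1]]'
python3 d.py .5785 -.0398 .0245 4
python3 - <<'E'
from workcell import grab_frame
import cv2
for n in ("side","top"):
    f=grab_frame(n);o=f["color"][120:360,180:500,::-1];cv2.imwrite(f"pics/{n}2.png",cv2.resize(o,None,fx=2.4,fy=2.4))
E
```

```text
time_s: 5.78
ee_pos: [0.5738, -0.038, 0.0477]
orientation: [1.156, 1.25, -1.16]
ft_force: [-1.0, 0.5, -6.8]
width: 0.0533
time_s: 5.95
ee_pos: [0.5719, -0.0371, 0.0467]
orientation: [1.154, 1.253, -1.162]
ft_force: [0.6, 0.0, -6.1]
width: 0.0532
t 5.95 d_cm [ 0.66 -0.27 -2.22] turn [-0.2 -0.6 -0.1] F [ 0.6  0.  -6.1] w 0.0532
```

View pics/side2.png

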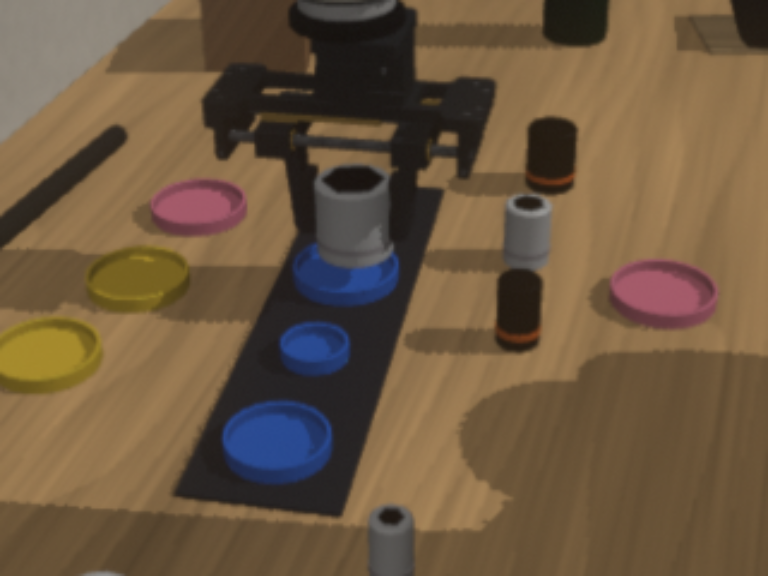

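The socket is held upright just above the largest cup, with its base at (355,255) in the crop. I'll correct the offset and lower it.

```bash
python3 -m crank '[[0.7,-0.3,0,-0.2,-0.6,0,1],[0.7,-0.3,0,-0.2,-0.6,0,1],[0.7,-0.3,0,-0.2,-0.6,0,1]]'
python3 d.py .5785 -.0398 .0245 4
```

```text
time_s: 6.3
ee_pos: [0.5821, -0.0408, 0.0493]
orientation: [1.159, 1.237, -1.152]
ft_force: [-0.1, 0.6, -5.9]
width: 0.0534
t 6.3 d_cm [-0.36  0.1  -2.48] turn [ 0.   0.3 -0.1] F [-0.1  0.6 -5.9] w 0.0534
```

```bash
python3 -m crank '[[-0.3,0.1,-0.5,0,0.2,0,1],[-0.3,0.1,-1,0,0.2,0,1],[-0.3,0.1,-1.4,0,0.2,0,1],[-0.3,0.1,-1.4,0,0.2,0,1],[-0.3,0.1,-1.4,0,0.2,0,1]]'
python3 d.py .5785 -.0398 .0245 4
```

```text
time_s: 6.72
ee_pos: [0.5784, -0.0398, 0.0344]
orientation: [1.157, 1.241, -1.156]
ft_force: [0.7, 0.7, -5.4]
width: 0.0535
t 6.72 d_cm [ 0.01 -0.   -0.99] turn [ 0.   0.  -0.1] F [ 0.7  0.7 -5.4] w 0.0535
```

```bash
python3 -m crank '[[0,0,-0.3,0,0,0,1],[0,0,-0.6,0,0,0,1],[0,0,-0.8,0,0,0,1],[0,0,-1,0,0,0,1],[0,0,-1,0,0,0,1]]'
python3 d.py .5785 -.0398 .0245 4
```

```text
time_s: 7.13
ee_pos: [0.5784, -0.0398, 0.0247]
orientation: [1.156, 1.241, -1.156]
ft_force: [-1.5, -0.1, -2.6]
width: 0.0529
t 7.13 d_cm [ 0.01 -0.   -0.02] turn [ 0.   0.  -0.1] F [-1.5 -0.1 -2.6] w 0.0529
```

Wrist load has dropped from -5.5 to -2.6 N, so it's touching the floor. A slight further press, then release.

```bash
python3 -m crank '[[0,0,-0.1,0,0,0,1],[0,0,-0.1,0,0,0,1],[0,0,-0.1,0,0,0,0.1],[0,0,-0.1,0,0,0,-0.6],[0,0,-0.1,0,0,0,-0.8]]'
python3 -m crank '[[0,0,0,0,0,0,-0.8],[0,0,0,0,0,0,-0.8],[0,0,0,0,0,0,-0.8]]'
python3 d.py .5785 -.0398 .0245 4
python3 -m crank '[[0,0,1,0,0,0,-0.8],[0,0,3,0,0,0,-0.8],[0,0,6,0,0,0,-0.8],[0,0,9,0,0,0,-0.8],[0,0,9,0,0,0,-0.8]]'
python3 d.py .5807 .3502 .016 4
```

```text
time_s: 7.55
ee_pos: [0.5799, -0.0399, 0.0244]
orientation: [1.158, 1.239, -1.154]
ft_force: [0.4, -0.3, 0.0]
width: 0.0647
time_s: 7.8
ee_pos: [0.5805, -0.04, 0.0247]
orientation: [1.158, 1.238, -1.153]
ft_force: [0.2, 0.6, 0.5]
width: 0.0794
t 7.8 d_cm [-0.2   0.02 -0.02] turn [ 0.   0.3 -0.1] F [0.2 0.6 0.5] w 0.0794
time_s: 8.22
ee_pos: [0.5855, -0.0405, 0.1223]
orientation: [1.162, 1.228, -1.145]
ft_force: [2.1, -1.0, 1.5]
width: 0.0793
t 8.22 d_cm [ -0.48  39.07 -10.63] turn [ 0.1  1.  -0.1] F [ 2.1 -1.   1.5] w 0.0793
```

```bash
python3 -m crank '[[0,3,0,0,0,0,-0.8],[0,7,0,0,0,0,-0.8],[0,11,0,0,0,0,-0.8],[0,15,0,0,0,0,-0.8],[-0.3,19,0,0,1,0,-0.8]]'
python3 -m crank '[[0,4,0,0,0,0,-0.8],[0,8,0,0,0,0,-0.8],[0,12,0,0,0,0,-0.8],[0,15.5,0,0,0,0,-0.8],[0,18,0,0,0,0,-0.8]]'
python3 -m crank '[[0,0.5,0,0,0,0,-0.8],[0,0.5,0,0,0,0,-0.8],[0,0.5,0,0,0,0,-0.8],[0,0.5,0,0,0,0,-0.8]]'
python3 d.py .5807 .3502 .016 4
python3 - <<'E'
from workcell import grab_frame
import cv2
for n in ("side","top"):
    f=grab_frame(n);o=f["color"][:,:,::-1];cv2.imwrite(f"pics/{n}3.png",o)
E
```

```text
time_s: 8.63
ee_pos: [0.5822, 0.151, 0.1228]
orientation: [1.156, 1.24, -1.158]
ft_force: [-0.0, 0.4, 0.5]
width: 0.0798
time_s: 9.05
ee_pos: [0.5818, 0.3345, 0.123]
orientation: [1.155, 1.241, -1.155]
ft_force: [-0.0, -0.3, -0.0]
width: 0.0794
time_s: 9.38
ee_pos: [0.5817, 0.3379, 0.1228]
orientation: [1.155, 1.241, -1.157]
ft_force: [0.4, -0.3, 0.6]
width: 0.0793
t 9.38 d_cm [ -0.1    1.23 -10.68] turn [ 0.1  0.  -0.1] F [ 0.4 -0.3  0.6] w 0.0793
```

View pics/side3.png

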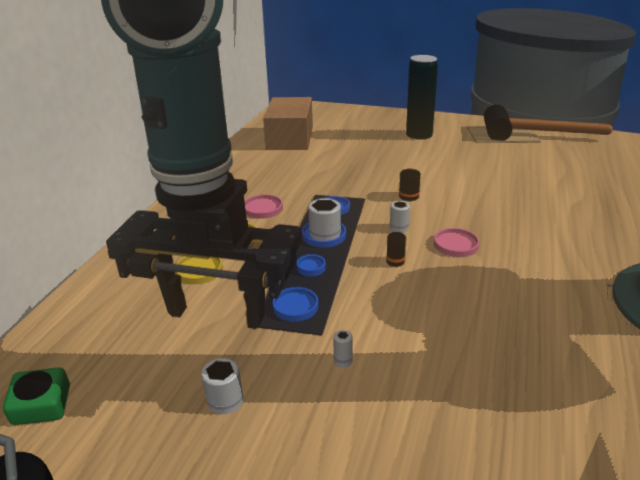

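View pics/top3.png

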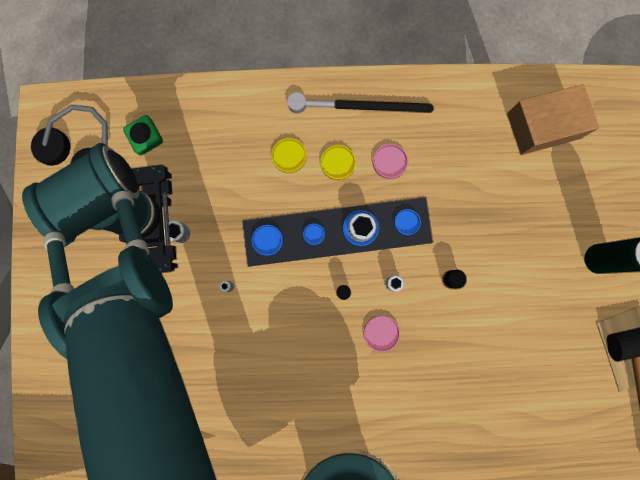

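socket_xl stands centred in the largest cup: (362,227) in the top view, (324,215) in the side view. The jaws are near socket_l, so I'll align and descend.

```bash
python3 -m crank '[[-0.1,1.2,-1,0,0,0,-0.8],[-0.1,1.2,-2.5,0,0,0,-0.8],[-0.1,1.2,-4,0,0,0,-0.8],[-0.1,1.2,-4,0,0,0,-0.8],[-0.1,1.2,-4,0,0,0,-0.8]]'
python3 d.py .5807 .3502 .016 4
```

```text
time_s: 9.9
ee_pos: [0.579, 0.3484, 0.0798]
orientation: [1.152, 1.242, -1.162]
ft_force: [-0.1, -0.2, 0.2]
width: 0.0793
t 9.9 d_cm [ 0.17  0.18 -6.38] turn [ 0.2 -0.2 -0. ] F [-0.1 -0.2  0.2] w 0.0793
```

Run:
```python
from h import *
from workcell import grab_frame
f=grab_frame("top");g=f["color"]
cup=(.5785,-.0398)
img=cv2.cvtColor(g,cv2.COLOR_RGB2GRAY)
m=np.zeros_like(img);cv2.circle(m,(363,227),11,1,-1)
k,l,st,ce=cv2.connectedComponentsWithStats(((img<60)&(m>0)).astype(np.uint8))
for i in range(1,k):
    if st[i,4]>20: print(ce[i],ray(f,ce[i],.064))
```

```text
[362.41240876 225.82846715] [ 0.57703518 -0.04053356  0.064     ]
```

XL is within 2 mm of the cup centre.

```bash
python3 -m crank '[[0.2,0.2,-1.5,0,-0.2,0,-0.8],[0.2,0.2,-3,0,-0.2,0,-0.8],[0.2,0.2,-4.5,0,-0.2,0,-0.8],[0.2,0.2,-6.2,0,-0.2,0,-0.8],[0.2,0.2,-6.2,0,-0.2,0,-0.8]]'
python3 -m crank '[[0,0,0,0,0,0,-0.8],[0,0,0,0,0,0,-0.8]]'
python3 d.py .5807 .3502 .016 4
```

```text
time_s: 10.37
ee_pos: [0.5789, 0.3492, 0.0144]
orientation: [1.15, 1.241, -1.164]
ft_force: [-1.4, -0.4, -0.6]
width: 0.0794
time_s: 10.53
ee_pos: [0.578, 0.3487, 0.0135]
orientation: [1.148, 1.242, -1.166]
ft_force: [-0.8, -0.7, -0.9]
width: 0.0794
t 10.53 d_cm [0.27 0.15 0.25] turn [ 0.4 -0.4 -0.1] F [-0.8 -0.7 -0.9] w 0.0794
```

```bash
python3 -m crank '[[0.2,0.1,0.2,0.4,-0.4,0,-0.8],[0.2,0.1,0.2,0.4,-0.4,0,-0.8],[0.2,0.1,0.2,0.4,-0.4,0,-0.8],[0.2,0.1,0.2,0.4,-0.4,0,-0.8]]' 25
python3 d.py .5807 .3502 .016 4
python3 -m crank '[[0,0,0,0,0,0,1],[0,0,0,0,0,0,1],[0,0,0,0,0,0,1],[0,0,0,0,0,0,1],[0,0,0,0,0,0,1]]'
python3 -m crank '[[0,0,0,0,0,0,1],[0,0,0,0,0,0,1],[0,0,0,0,0,0,1]]'
python3 d.py .5807 .3502 .016 4
```

```text
time_s: 10.87
ee_pos: [0.5807, 0.35, 0.0166]
orientation: [1.158, 1.241, -1.156]
ft_force: [-0.8, -0.4, -0.3]
width: 0.0787
t 10.87 d_cm [ 0.    0.02 -0.06] turn [ 0.   0.1 -0.1] F [-0.8 -0.4 -0.3] w 0.0787
time_s: 11.28
ee_pos: [0.5806, 0.35, 0.0165]
orientation: [1.157, 1.241, -1.156]
ft_force: [-0.8, -0.1, 0.2]
width: 0.0478
time_s: 11.53
ee_pos: [0.5808, 0.35, 0.0166]
orientation: [1.158, 1.241, -1.156]
ft_force: [1.8, -0.4, -0.1]
width: 0.0433
t 11.53 d_cm [-0.01  0.02 -0.06] turn [-0.   0.1 -0.1] F [ 1.8 -0.4 -0.1] w 0.0433
```

```bash
python3 -m crank '[[0,0,1,0,0,0,1],[0,0,3,0,0,0,1],[0,0,6,0,0,0,1],[0,0,8,0,0,0,1],[0,0,8,0,0,0,1]]'
python3 -m crank '[[-0.3,-3,0,0,0,0,1],[-0.7,-7,0,0,0,0,1],[-1.2,-11,0,0,0,0,1],[-1.7,-15,0,0,0,0,1],[-2.2,-18,0,0,0,0,1]]'
python3 -m crank '[[0,-0.5,0,0,0,0,1],[0,-0.5,0,0,0,0,1],[0,-0.5,0,0,0,0,1],[0,-0.5,0,0,0,0,1]]'
python3 d.py .5589 .1593 .0246 4
```

```text
time_s: 11.95
ee_pos: [0.5838, 0.3518, 0.1023]
orientation: [1.164, 1.238, -1.148]
ft_force: [1.2, 0.6, -1.5]
width: 0.0433
time_s: 12.37
ee_pos: [0.5596, 0.1689, 0.1005]
orientation: [1.161, 1.239, -1.152]
ft_force: [0.0, 0.1, -2.7]
width: 0.0431
time_s: 12.7
ee_pos: [0.5597, 0.1649, 0.1001]
orientation: [1.162, 1.24, -1.151]
ft_force: [-0.7, -0.3, -2.6]
width: 0.0434
t 12.7 d_cm [-0.08 -0.56 -7.55] turn [-0.2  0.3 -0.1] F [-0.7 -0.3 -2.6] w 0.0434
```

```bash
python3 -m crank '[[-0.1,-0.6,-1,-0.2,0.3,0,1],[-0.1,-0.6,-2.5,-0.2,0.3,0,1],[-0.1,-0.6,-4,-0.2,0.3,0,1],[-0.1,-0.6,-5,-0.2,0.3,0,1],[-0.1,-0.6,-5,-0.2,0.3,0,1]]'
python3 -m crank '[[0,0,0,0,0,0,1],[0,0,0,0,0,0,1],[0,0,0,0,0,0,1]]'
python3 d.py .5589 .1593 .0246 4
```

```text
time_s: 13.12
ee_pos: [0.5562, 0.1592, 0.0467]
orientation: [1.152, 1.246, -1.16]
ft_force: [-1.3, 0.0, -3.4]
width: 0.0435
time_s: 13.37
ee_pos: [0.5567, 0.1595, 0.0472]
orientation: [1.152, 1.245, -1.159]
ft_force: [0.6, -0.2, -3.0]
width: 0.0435
t 13.37 d_cm [ 0.22 -0.02 -2.26] turn [ 0.1 -0.3 -0.2] F [ 0.6 -0.2 -3. ] w 0.0435
```

```bash
python3 -m crank '[[0.2,0,-0.5,0.1,-0.3,0,1],[0.2,0,-1,0.1,-0.3,0,1],[0.2,0,-1.4,0.1,-0.3,0,1],[0.2,0,-1.4,0.1,-0.3,0,1],[0.2,0,-1.4,0.1,-0.3,0,1]]'
python3 d.py .5589 .1593 .0246 4
python3 - <<'E'
from workcell import grab_frame
import cv2
f=grab_frame("side");o=f["color"][120:360,180:500,::-1];cv2.imwrite("pics/side4.png",cv2.resize(o,None,fx=2.4,fy=2.4))
E
```

```text
time_s: 13.78
ee_pos: [0.5582, 0.1593, 0.0327]
orientation: [1.155, 1.243, -1.156]
ft_force: [-0.2, -0.3, -3.5]
width: 0.0433
t 13.78 d_cm [ 0.07 -0.   -0.81] turn [-0.  -0.  -0.2] F [-0.2 -0.3 -3.5] w 0.0433
```

View pics/side4.png

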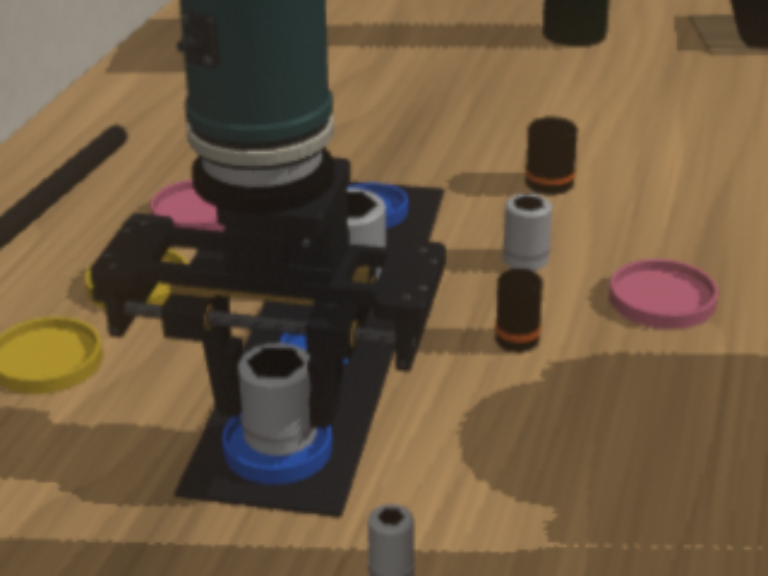

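socket_l hovers centred in its cup, at (277,440) in the crop. I'll lower it and release.

```bash
python3 -m crank '[[0.1,0,-0.3,0,0,0,1],[0.1,0,-0.6,0,0,0,1],[0.1,0,-0.8,0,0,0,1],[0.1,0,-0.8,0,0,0,1],[0.1,0,-0.8,0,0,0,1]]'
python3 d.py .5589 .1593 .0246 4
```

```text
time_s: 14.25
ee_pos: [0.5594, 0.1594, 0.0248]
orientation: [1.155, 1.243, -1.156]
ft_force: [0.0, -0.0, -3.2]
width: 0.0436
t 14.25 d_cm [-0.05 -0.01 -0.02] turn [-0.  -0.  -0.2] F [ 0.  -0.  -3.2] w 0.0436
```

```bash
python3 -m crank '[[0,0,-0.1,0,0,0,1],[0,0,-0.2,0,0,0,1],[0,0,-0.2,0,0,0,1],[0,0,-0.2,0,0,0,1]]'
python3 d.py .5589 .1593 .0246 4
```

```text
time_s: 14.58
ee_pos: [0.5595, 0.1595, 0.0245]
orientation: [1.155, 1.243, -1.155]
ft_force: [-5.6, -0.6, 8.8]
width: 0.0433
t 14.58 d_cm [-0.06 -0.02  0.01] turn [-0.  -0.  -0.2] F [-5.6 -0.6  8.8] w 0.0433
```

```bash
python3 -m crank '[[0,0,0,0,0,0,0.1],[0,0,0,0,0,0,-0.3],[0,0,0,0,0,0,-0.6],[0,0,0,0,0,0,-0.6],[0,0,0,0,0,0,-0.6]]'
python3 d.py .5589 .1593 .0246 4
python3 -m crank '[[0,0,1,0,0,0,-0.6],[0,0,3,0,0,0,-0.6],[0,0,6,0,0,0,-0.6],[0,0,8.5,0,0,0,-0.6],[0,0,8.5,0,0,0,-0.6]]'
python3 d.py .4606 -.1049 .016 4
```

```text
time_s: 15.0
ee_pos: [0.5598, 0.1595, 0.0246]
orientation: [1.156, 1.243, -1.155]
ft_force: [0.1, 0.2, -0.5]
width: 0.0679
t 15.0 d_cm [-0.09 -0.02  0.  ] turn [-0.   0.  -0.2] F [ 0.1  0.2 -0.5] w 0.0679
time_s: 15.42
ee_pos: [0.5642, 0.1606, 0.1164]
orientation: [1.162, 1.237, -1.147]
ft_force: [0.7, 0.3, 0.2]
width: 0.07
t 15.42 d_cm [-10.36 -26.55 -10.04] turn [-0.2  0.6 -0.2] F [0.7 0.3 0.2] w 0.07
```

```bash
python3 -c "
from h import *;print(ray(load('top0'),(381,333),.012))"
python3 -m crank '[[-1,-3,0,0,0,0,-0.6],[-2.3,-6.5,0,0,0,0,-0.6],[-3.8,-10,0,0,0,0,-0.6],[-5.2,-13.5,0,0,0,0,-0.6],[-6.5,-16.8,0,0,0.6,0,-0.6]]'
python3 -m crank '[[-1.2,-3,0,0,0,0,-0.6],[-2.4,-6,0,0,0,0,-0.6],[-3.2,-8,0,0,0,0,-0.6],[-3.6,-9,0,0,0,0,-0.6],[-3.6,-9.2,0,0,0,0,-0.6]]'
python3 -m crank '[[0,0,0,0,0,0,-0.6],[0,0,0,0,0,0,-0.6],[0,0,0,0,0,0,-0.6]]'
python3 d.py .4606 -.1049 .016 4
python3 - <<'E'
from h import *
from workcell import grab_frame
f=grab_frame("side");cv2.imwrite("pics/side5.png",f["color"][:,:,::-1])
f=grab_frame("top");cv2.imwrite("pics/top5.png",f["color"][:,:,::-1])
E
```

```text
[ 0.35678714 -0.07566658  0.012     ]
time_s: 15.83
ee_pos: [0.4977, -0.0087, 0.1163]
orientation: [1.157, 1.245, -1.154]
ft_force: [0.0, -1.8, 0.4]
width: 0.0704
time_s: 16.25
ee_pos: [0.4609, -0.102, 0.1163]
orientation: [1.158, 1.244, -1.156]
ft_force: [0.7, -0.7, -0.2]
width: 0.0705
time_s: 16.5
ee_pos: [0.4614, -0.1011, 0.1163]
orientation: [1.158, 1.245, -1.155]
ft_force: [0.5, 0.1, 0.5]
width: 0.0704
t 16.5 d_cm [ -0.08  -0.38 -10.03] turn [-0.2 -0.  -0.1] F [0.5 0.1 0.5] w 0.0704
```

View pics/side5.png

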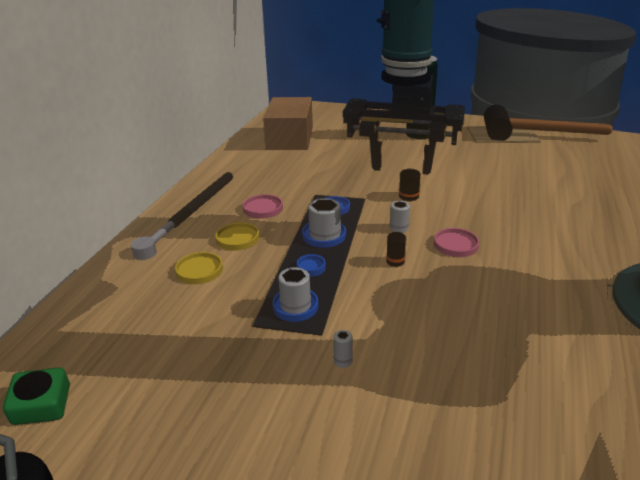

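View pics/top5.png

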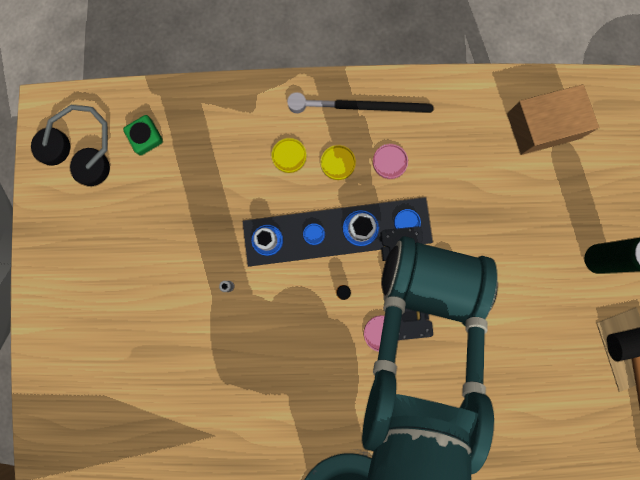

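socket_l stands in its cup at (294,295) in the side view and XL is undisturbed. The jaws are over socket_m and the pink dish is clear of them, so I'll descend.

```bash
python3 -m crank '[[-0.1,-0.4,-1,-0.2,0,0,-0.6],[-0.1,-0.4,-2.5,-0.2,0,0,-0.6],[-0.1,-0.4,-4,-0.2,0,0,-0.6],[-0.1,-0.4,-4,-0.2,0,0,-0.6],[-0.1,-0.4,-4,-0.2,0,0,-0.6]]'
python3 -m crank '[[0,0,0,0,0,0,-0.6],[0,0,0,0,0,0,-0.6]]'
python3 d.py .4606 -.1049 .016 4
```

```text
time_s: 17.02
ee_pos: [0.4592, -0.1044, 0.0749]
orientation: [1.154, 1.246, -1.158]
ft_force: [-0.2, 0.5, -0.6]
width: 0.0705
time_s: 17.18
ee_pos: [0.4596, -0.1045, 0.0754]
orientation: [1.154, 1.245, -1.157]
ft_force: [0.1, 0.1, -0.5]
width: 0.0703
t 17.18 d_cm [ 0.1  -0.04 -5.94] turn [ 0.  -0.2 -0.2] F [ 0.1  0.1 -0.5] w 0.0703
```

```bash
python3 -m crank '[[0.2,0,-1.5,0,-0.2,0,-0.6],[0.2,0,-3,0,-0.2,0,-0.6],[0.2,0,-4.5,0,-0.2,0,-0.6],[0.2,0,-5.7,0,-0.2,0,-0.6],[0.2,0,-5.7,0,-0.2,0,-0.6]]'
python3 -m crank '[[0,0,0,0,0,0,-0.6],[0,0,0,0,0,0,-0.6]]'
python3 d.py .4606 -.1049 .016 4
```

```text
time_s: 17.6
ee_pos: [0.4603, -0.1041, 0.0169]
orientation: [1.154, 1.245, -1.156]
ft_force: [-0.2, 0.1, -0.1]
width: 0.0705
time_s: 17.77
ee_pos: [0.4608, -0.1042, 0.0177]
orientation: [1.155, 1.244, -1.156]
ft_force: [-1.1, -0.2, 0.3]
width: 0.0705
t 17.77 d_cm [-0.02 -0.07 -0.17] turn [-0.  -0.1 -0.2] F [-1.1 -0.2  0.3] w 0.0705
```

```bash
python3 -m crank '[[0,-0.1,-0.1,0,0,0,-0.6],[0,-0.1,-0.1,0,0,0,1],[0,-0.1,-0.1,0,0,0,1],[0,-0.1,-0.1,0,0,0,1],[0,-0.1,-0.1,0,0,0,1]]' 20
python3 -m crank '[[0,0,0,0,0,0,1],[0,0,0,0,0,0,1],[0,0,0,0,0,0,1],[0,0,0,0,0,0,1],[0,0,0,0,0,0,1]]'
python3 d.py .4606 -.1049 .016 4
```

```text
time_s: 18.18
ee_pos: [0.4611, -0.1053, 0.017]
orientation: [1.155, 1.244, -1.155]
ft_force: [0.9, -0.5, 0.4]
width: 0.0462
time_s: 18.6
ee_pos: [0.4612, -0.1053, 0.0172]
orientation: [1.155, 1.244, -1.155]
ft_force: [-0.8, -0.9, 1.7]
width: 0.0335
t 18.6 d_cm [-0.06  0.04 -0.12] turn [-0.  -0.  -0.2] F [-0.8 -0.9  1.7] w 0.0335
```

```bash
python3 -m crank '[[0,0,1,0,0,0,1],[0,0,3,0,0,0,1],[0,0,6,0,0,0,1],[0,0,8,0,0,0,1],[0,0,8,0,0,0,1]]'
python3 -m crank '[[2,-0.5,0,0,0,0,1],[5,-1.3,0,0,0,0,1],[8,-2.1,0,0,0,0,1],[10.5,-2.8,0,0,0,0,1],[12,-3.3,0,0,0,0,1]]'
python3 -m crank '[[0,0,0,0,0,0,1],[0,0,0,0,0,0,1],[0,0,0,0,0,0,1],[0,0,0,0,0,0,1]]'
python3 d.py .5884 -.1392 .0252 4
```

```text
time_s: 19.02
ee_pos: [0.4645, -0.1062, 0.1018]
orientation: [1.157, 1.236, -1.151]
ft_force: [1.1, -0.0, -1.5]
width: 0.0335
time_s: 19.43
ee_pos: [0.5864, -0.1397, 0.1006]
orientation: [1.157, 1.236, -1.151]
ft_force: [0.2, -0.5, -1.6]
width: 0.0337
time_s: 19.77
ee_pos: [0.5844, -0.1391, 0.0994]
orientation: [1.156, 1.239, -1.152]
ft_force: [-0.7, 0.2, -2.6]
width: 0.0334
t 19.77 d_cm [ 0.4  -0.01 -7.42] turn [ 0.1  0.3 -0.2] F [-0.7  0.2 -2.6] w 0.0334
```

```bash
python3 -m crank '[[0.4,0,-1,0,0.3,0,1],[0.4,0,-2.5,0,0.3,0,1],[0.4,0,-4,0,0.3,0,1],[0.4,0,-5,0,0.3,0,1],[0.4,0,-5,0,0.3,0,1]]'
python3 -m crank '[[0,0,0,0,0,0,1],[0,0,0,0,0,0,1],[0,0,0,0,0,0,1]]'
python3 d.py .5884 -.1392 .0252 4
```

```text
time_s: 20.18
ee_pos: [0.5855, -0.1382, 0.0461]
orientation: [1.152, 1.248, -1.159]
ft_force: [-0.5, 0.3, -2.5]
width: 0.0337
time_s: 20.43
ee_pos: [0.5858, -0.1383, 0.0467]
orientation: [1.152, 1.247, -1.159]
ft_force: [-0.5, -0.1, -1.8]
width: 0.0334
t 20.43 d_cm [ 0.26 -0.09 -2.15] turn [ 0.  -0.3 -0.2] F [-0.5 -0.1 -1.8] w 0.0334
```

```bash
python3 -m crank '[[0.3,-0.1,-0.5,0,-0.3,0,1],[0.3,-0.1,-1,0,-0.3,0,1],[0.3,-0.1,-1.3,0,-0.3,0,1],[0.3,-0.1,-1.3,0,-0.3,0,1],[0.3,-0.1,-1.3,0,-0.3,0,1]]'
python3 d.py .5884 -.1392 .0252 4
python3 - <<'E'
from workcell import grab_frame
import cv2
f=grab_frame("side");o=f["color"][120:360,180:500,::-1];cv2.imwrite("pics/side6.png",cv2.resize(o,None,fx=2.4,fy=2.4))
E
```

```text
time_s: 20.85
ee_pos: [0.5884, -0.1392, 0.0332]
orientation: [1.154, 1.244, -1.155]
ft_force: [0.8, 0.1, -2.7]
width: 0.0334
t 20.85 d_cm [-0.  -0.  -0.8] turn [-0.  -0.1 -0.2] F [ 0.8  0.1 -2.7] w 0.0334
```

View pics/side6.png

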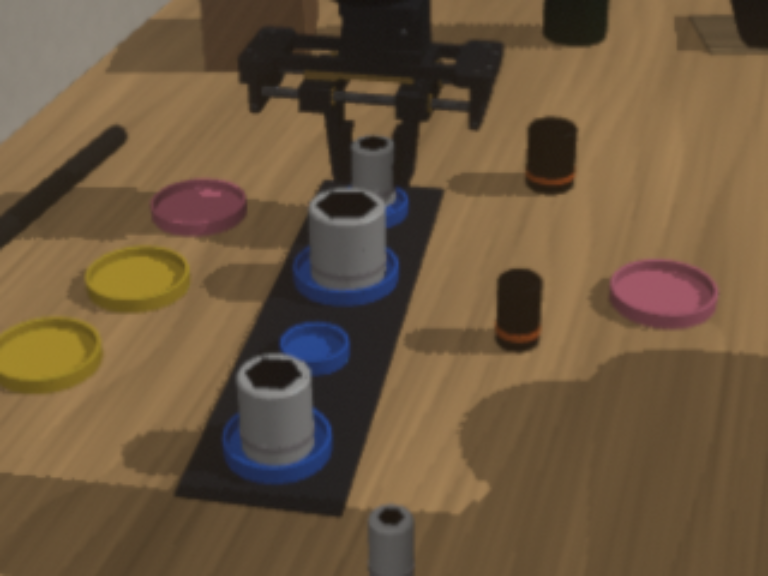

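socket_m hovers over cup_m at (372,175) in the crop, and XL and L both stand well. I'll lower it.

```bash
python3 -m crank '[[0,0,-0.3,0,0,0,1],[0,0,-0.6,0,0,0,1],[0,0,-0.8,0,0,0,1],[0,0,-0.9,0,0,0,1],[0,0,-0.9,0,0,0,1]]'
python3 d.py .5884 -.1392 .0252 4
```

```text
time_s: 21.32
ee_pos: [0.5886, -0.1392, 0.0252]
orientation: [1.154, 1.244, -1.155]
ft_force: [-2.8, 0.1, 3.7]
width: 0.0339
t 21.32 d_cm [-0.02  0.    0.  ] turn [-0.  -0.1 -0.2] F [-2.8  0.1  3.7] w 0.0339
```

Contact (+3.7 N). Release and lift.

```bash
python3 -m crank '[[0,0,0,0,0,0,0.3],[0,0,0,0,0,0,0],[0,0,0,0,0,0,-0.3],[0,0,0,0,0,0,-0.4],[0,0,0,0,0,0,-0.4]]'
python3 d.py .5884 -.1392 .0252 4
python3 -m crank '[[0,0,1,0,0,0,-0.4],[0,0,3,0,0,0,-0.4],[0,0,6,0,0,0,-0.4],[0,0,8.5,0,0,0,-0.4],[0,0,8.5,0,0,0,-0.4]]'
python3 d.py .4638 .2451 .016 4
```

```text
time_s: 21.73
ee_pos: [0.5888, -0.1393, 0.0252]
orientation: [1.155, 1.244, -1.155]
ft_force: [-0.1, 0.4, -0.4]
width: 0.058
t 21.73 d_cm [-0.04  0.01 -0.  ] turn [-0.  -0.  -0.2] F [-0.1  0.4 -0.4] w 0.058
time_s: 22.15
ee_pos: [0.5931, -0.1404, 0.1173]
orientation: [1.157, 1.234, -1.149]
ft_force: [1.0, -0.4, 0.7]
width: 0.0617
t 22.15 d_cm [-12.93  38.55 -10.13] turn [ 0.2  0.6 -0.2] F [ 1.  -0.4  0.7] w 0.0617
```

```bash
python3 -m crank '[[-1,3,0,0,0,0,-0.4],[-2.2,6.7,0,0,0,0,-0.4],[-3.5,10.4,0,0,0,0,-0.4],[-4.8,14.1,0,0,0,0,-0.4],[-6,17.8,0,0,0.6,0,-0.4]]'
python3 -m crank '[[-1.2,3.7,0,0,0,0,-0.4],[-2.4,7.4,0,0,0,0,-0.4],[-3.7,11,0,0,0,0,-0.4],[-5,14.8,0,0,0,0,-0.4],[-6,18,0,0,0,0,-0.4]]'
python3 -m crank '[[-0.7,1.7,0,0,0,0,-0.4],[-0.7,1.7,0,0,0,0,-0.4],[-0.7,1.7,0,0,0,0,-0.4],[-0.7,1.7,0,0,0,0,-0.4]]'
python3 d.py .4638 .2451 .016 4
python3 - <<'E'
from workcell import grab_frame
import cv2
for n in ("side","top"):
    f=grab_frame(n);cv2.imwrite(f"pics/{n}7.png",f["color"][:,:,::-1])
E
```

```text
time_s: 22.57
ee_pos: [0.5317, 0.0388, 0.1174]
orientation: [1.153, 1.241, -1.157]
ft_force: [-0.6, -0.0, 0.2]
width: 0.0617
time_s: 22.98
ee_pos: [0.4704, 0.2209, 0.1176]
orientation: [1.153, 1.242, -1.157]
ft_force: [0.8, 1.4, -0.5]
width: 0.0619
time_s: 23.32
ee_pos: [0.4634, 0.2373, 0.1175]
orientation: [1.152, 1.242, -1.157]
ft_force: [-0.3, -0.0, -0.9]
width: 0.0612
t 23.32 d_cm [  0.04   0.78 -10.15] turn [ 0.2 -0.  -0.2] F [-0.3 -0.  -0.9] w 0.0612
```

View pics/side7.png

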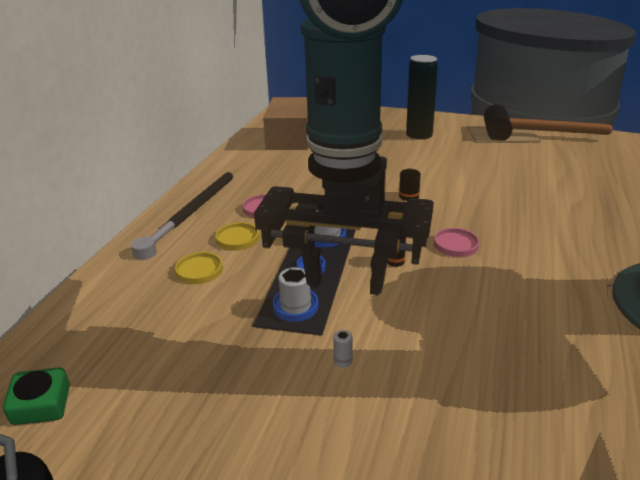

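View pics/top7.png

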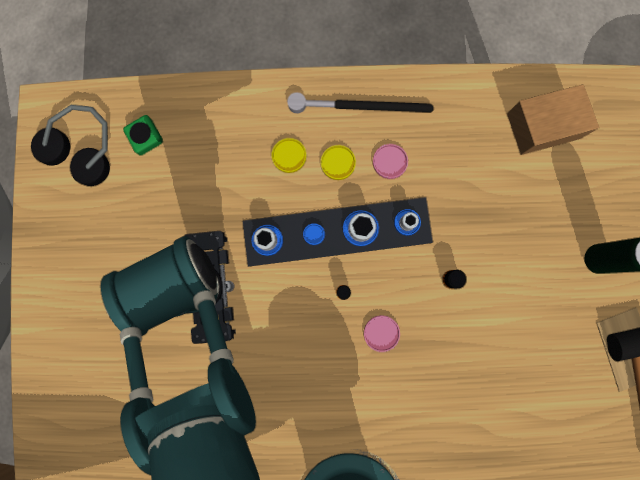

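The top view shows three sockets in their cups at (265,238), (361,227) and (408,221), and the black sockets haven't moved. I'll descend on socket_s.

```bash
python3 -m crank '[[0,0.8,-1,0,0,0,-0.4],[0,0.8,-2.5,0,0,0,-0.4],[0,0.8,-4,0,0,0,-0.4],[0,0.8,-4,0,0,0,-0.4],[0,0.8,-4,0,0,0,-0.4]]'
python3 -m crank '[[0,0,0,0,0,0,-0.4],[0,0,0,0,0,0,-0.4]]'
python3 d.py .4638 .2451 .016 4
```

```text
time_s: 23.83
ee_pos: [0.4629, 0.2438, 0.0761]
orientation: [1.152, 1.242, -1.162]
ft_force: [0.7, -0.1, 0.4]
width: 0.0615
time_s: 24.0
ee_pos: [0.4635, 0.2437, 0.0766]
orientation: [1.153, 1.241, -1.161]
ft_force: [0.4, -0.0, 0.3]
width: 0.0618
t 24.0 d_cm [ 0.03  0.14 -6.06] turn [ 0.2 -0.2 -0. ] F [ 0.4 -0.   0.3] w 0.0618
```

```bash
python3 -m crank '[[0.1,0.2,-1.5,0.2,-0.2,0,-0.4],[0.1,0.2,-3,0.2,-0.2,0,-0.4],[0.1,0.2,-4.5,0.2,-0.2,0,-0.4],[0.1,0.2,-5.9,0.2,-0.2,0,-0.4],[0.1,0.2,-5.9,0.2,-0.2,0,-0.4]]'
python3 -m crank '[[0,0,0,0,0,0,-0.4],[0,0,0,0,0,0,-0.4]]'
python3 d.py .4638 .2451 .016 4
```

```text
time_s: 24.42
ee_pos: [0.463, 0.245, 0.0158]
orientation: [1.155, 1.242, -1.16]
ft_force: [-0.8, -0.4, -0.5]
width: 0.0618
time_s: 24.58
ee_pos: [0.4635, 0.2452, 0.0166]
orientation: [1.156, 1.242, -1.16]
ft_force: [-0.4, -0.6, -0.4]
width: 0.0619
t 24.58 d_cm [ 0.03 -0.01 -0.06] turn [ 0.1 -0.1  0. ] F [-0.4 -0.6 -0.4] w 0.0619
```

```bash
python3 -m crank '[[0,0,0,0,0,0,1],[0,0,0,0,0,0,1],[0,0,0,0,0,0,1],[0,0,0,0,0,0,1],[0,0,0,0,0,0,1]]' 15
python3 -m crank '[[0,0,0,0,0,0,1],[0,0,0,0,0,0,1],[0,0,0,0,0,0,1],[0,0,0,0,0,0,1],[0,0,0,0,0,0,1]]'
python3 d.py .4638 .2451 .016 4
python3 -m crank '[[0,0,1,0,0,0,1],[0,0,3,0,0,0,1],[0,0,6,0,0,0,1],[0,0,10,0,0,0,1],[0,0,10.5,0,0,0,1]]'
python3 -m crank '[[0,0,0,0,0,0,1],[0,0,0,0,0,0,1]]'
python3 d.py .5687 .0595 .0248 4
```

```text
time_s: 25.0
ee_pos: [0.4638, 0.2453, 0.0169]
orientation: [1.156, 1.242, -1.159]
ft_force: [0.6, 0.6, 0.3]
width: 0.0307
time_s: 25.42
ee_pos: [0.4639, 0.2453, 0.0171]
orientation: [1.157, 1.241, -1.159]
ft_force: [0.3, -0.0, 1.0]
width: 0.0233
t 25.42 d_cm [-0.01 -0.02 -0.11] turn [ 0.1 -0.1  0. ] F [ 0.3 -0.   1. ] w 0.0233
time_s: 25.83
ee_pos: [0.4678, 0.2472, 0.1292]
orientation: [1.164, 1.237, -1.15]
ft_force: [2.3, 1.3, -0.6]
width: 0.023
time_s: 26.0
ee_pos: [0.469, 0.2478, 0.131]
orientation: [1.167, 1.236, -1.147]
ft_force: [0.5, -0.2, -1.0]
width: 0.0238
t 26.0 d_cm [  9.97 -18.83 -10.62] turn [-0.3  0.7  0. ] F [ 0.5 -0.2 -1. ] w 0.0238
```

```bash
python3 -m crank '[[1.5,-2.8,0,0,0,0,1],[3.2,-6.2,0,0,0,0,1],[5,-9.6,0,0,0,0,1],[6.8,-13,0,0,0,0,1],[8.5,-16,0,-0.3,0.7,0,1]]'
python3 -m crank '[[1,-2,0,0,0,0,1],[1.2,-2.4,0,0,0,0,1],[1.2,-2.4,0,0,0,0,1],[1.2,-2.4,0,0,0,0,1],[1.2,-2.4,0,0,0,0,1]]'
python3 d.py .5687 .0595 .0251 4
```

```text
time_s: 26.42
ee_pos: [0.5524, 0.0856, 0.1286]
orientation: [1.155, 1.244, -1.161]
ft_force: [0.7, 1.0, -1.7]
width: 0.0237
time_s: 26.83
ee_pos: [0.5631, 0.0626, 0.1275]
orientation: [1.154, 1.247, -1.162]
ft_force: [-0.3, -0.3, -0.5]
width: 0.0234
t 26.83 d_cm [  0.56  -0.31 -10.24] turn [ 0.  -0.4 -0. ] F [-0.3 -0.3 -0.5] w 0.0234
```

```bash
python3 -m crank '[[0.5,-0.3,0,0,-0.4,0,1],[0.5,-0.3,0,0,-0.4,0,1],[0.5,-0.3,-1.2,0,-0.4,0,1],[0.5,-0.3,-2.8,0,-0.4,0,1],[0.5,-0.3,-3,0,-0.4,0,1]]'
python3 -m crank '[[0,0,0,0,0,0,1],[0,0,0,0,0,0,1]]'
python3 d.py .5687 .0595 .0251 4
```

```text
time_s: 27.25
ee_pos: [0.5658, 0.0601, 0.0944]
orientation: [1.154, 1.245, -1.16]
ft_force: [0.0, -0.4, -1.7]
width: 0.0235
time_s: 27.42
ee_pos: [0.5647, 0.0603, 0.0934]
orientation: [1.153, 1.247, -1.161]
ft_force: [0.4, 0.3, -1.4]
width: 0.0236
t 27.42 d_cm [ 0.4  -0.08 -6.83] turn [ 0.  -0.4 -0.1] F [ 0.4  0.3 -1.4] w 0.0236
```

```bash
python3 -m crank '[[0.5,-0.1,-1,0,-0.4,0,1],[0.5,-0.1,-2.5,0,-0.4,0,1],[0.5,-0.1,-4,0,-0.4,0,1],[0.5,-0.1,-4.5,0,-0.4,0,1],[0.5,-0.1,-4.5,0,-0.4,0,1]]'
python3 -m crank '[[0,0,0,0,0,0,1],[0,0,0,0,0,0,1]]'
python3 d.py .5687 .0595 .0251 4
```

```text
time_s: 27.83
ee_pos: [0.5686, 0.0592, 0.0467]
orientation: [1.154, 1.244, -1.158]
ft_force: [-0.7, 0.1, -1.1]
width: 0.0238
time_s: 28.0
ee_pos: [0.5691, 0.0592, 0.0473]
orientation: [1.155, 1.243, -1.158]
ft_force: [0.4, 0.0, -1.0]
width: 0.0239
t 28.0 d_cm [-0.04  0.03 -2.22] turn [ 0.  -0.1 -0.1] F [ 0.4  0.  -1. ] w 0.0239
```

```bash
python3 -m crank '[[0,0,-0.5,0,0,0,1],[0,0,-1,0,0,0,1],[0,0,-1.4,0,0,0,1],[0,0,-1.4,0,0,0,1],[0,0,-1.4,0,0,0,1]]'
python3 d.py .5687 .0595 .0251 4
python3 - <<'E'
from workcell import grab_frame
import cv2
f=grab_frame("side");o=f["color"][120:360,180:500,::-1];cv2.imwrite("pics/side8.png",cv2.resize(o,None,fx=2.4,fy=2.4))
E
```

```text
time_s: 28.42
ee_pos: [0.5687, 0.0592, 0.0328]
orientation: [1.154, 1.244, -1.158]
ft_force: [-0.3, 0.0, -1.6]
width: 0.0236
t 28.42 d_cm [-0.    0.03 -0.77] turn [ 0.1 -0.1 -0.1] F [-0.3  0.  -1.6] w 0.0236
```

View pics/side8.png

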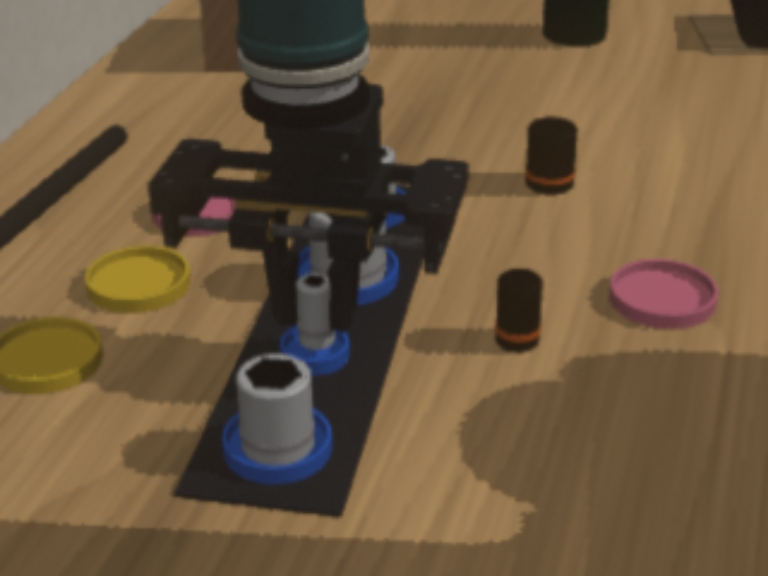

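socket_s is centred over cup_s at (317,340) in the crop. I'll lower it.

```bash
python3 -m crank '[[0,0,-0.3,0,0,0,1],[0,0,-0.6,0,0,0,1],[0,0,-0.8,0,0,0,1],[0,0,-0.9,0,0,0,1],[0,0,-0.9,0,0,0,1]]'
python3 d.py .5687 .0595 .0251 4
```

```text
time_s: 28.88
ee_pos: [0.569, 0.0592, 0.025]
orientation: [1.154, 1.243, -1.158]
ft_force: [-3.1, -0.1, 6.0]
width: 0.0236
t 28.88 d_cm [-0.03  0.03  0.01] turn [ 0.1 -0.1 -0.1] F [-3.1 -0.1  6. ] w 0.0236
```

```bash
python3 -m crank '[[0,0,0,0,0,0,0.4],[0,0,0,0,0,0,0.2],[0,0,0,0,0,0,0],[0,0,0,0,0,0,-0.2],[0,0,0,0,0,0,-0.2]]'
python3 d.py .5687 .0595 .0251 4
python3 -m crank '[[0,0,1,0,0,0,-0.2],[0,0,3,0,0,0,-0.2],[0,0,6,0,0,0,-0.2],[0,0,10,0,0,0,-0.2],[0,0,13,0,0,0,-0.2]]'
python3 -m crank '[[0,4,1,0,0,0,-0.2],[0,8,2,0,0,0,-0.2],[0,12,2,0,0,0,-0.2],[0,16,2,0,0,0,-0.2],[0,20,2,0,0,0,-0.2]]'
python3 -m crank '[[0,4,0,0,0,0,-0.2],[0,8,0,0,0,0,-0.2],[0,10,0,0,0,0,-0.2],[0,10,0,0,0,0,-0.2],[0,10,0,0,0,0,-0.2]]'
python3 - <<'E'
from h import *
from workcell import grab_frame
S=[((.5785,-.0398),.064,.027),((.5589,.1593),.06,.022),((.5884,-.1392),.056,.017),((.5687,.0595),.054,.012),((.4456,.0019),.05,.015),((.4653,-.228),.052,.02)]
for n,(x,y,w,h) in (("top",(230,180,250,120)),("side",(250,160,200,170))):
    f=grab_frame(n);img=cv2.resize(f["color"][:,:,::-1],None,fx=4,fy=4)
    for c,z,r in S: draw(img,f,c,z,r,(0,255,0))
    o=img[y*4:(y+h)*4,x*4:(x+w)*4];s=min(800/o.shape[1],600/o.shape[0]);cv2.imwrite(f"pics/{n}9.png",cv2.resize(o,None,fx=s,fy=s,interpolation=cv2.INTER_AREA))
E
```

```text
time_s: 29.3
ee_pos: [0.569, 0.0592, 0.0248]
orientation: [1.154, 1.244, -1.158]
ft_force: [0.7, -0.5, 1.0]
width: 0.051
t 29.3 d_cm [-0.03  0.03  0.03] turn [ 0.1 -0.2 -0.1] F [ 0.7 -0.5  1. ] w 0.051
time_s: 29.72
ee_pos: [0.5693, 0.0592, 0.1578]
orientation: [1.155, 1.243, -1.157]
ft_force: [0.8, 0.0, -0.2]
width: 0.053
time_s: 30.13
ee_pos: [0.5694, 0.261, 0.1794]
orientation: [1.157, 1.242, -1.156]
ft_force: [1.1, -0.5, -1.4]
width: 0.0529
time_s: 30.55
ee_pos: [0.569, 0.362, 0.1796]
orientation: [1.154, 1.242, -1.154]
ft_force: [-0.3, -0.5, -0.2]
width: 0.0532
```

View pics/side9.png

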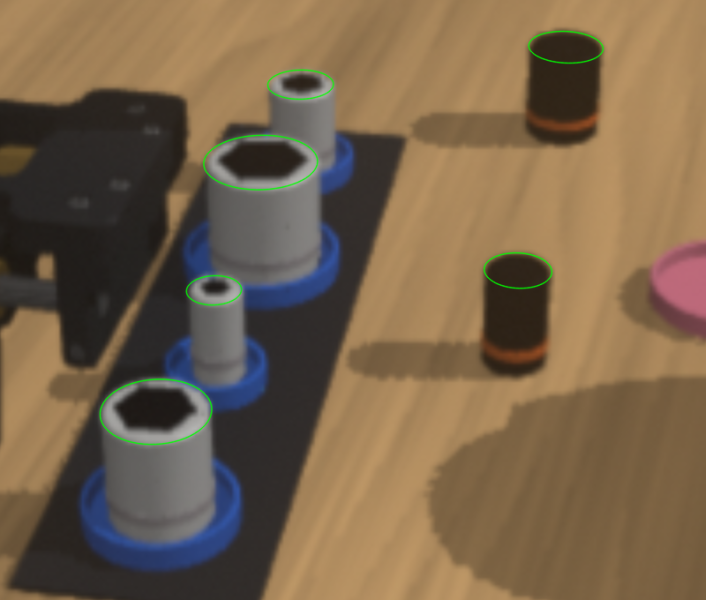

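View pics/top9.png

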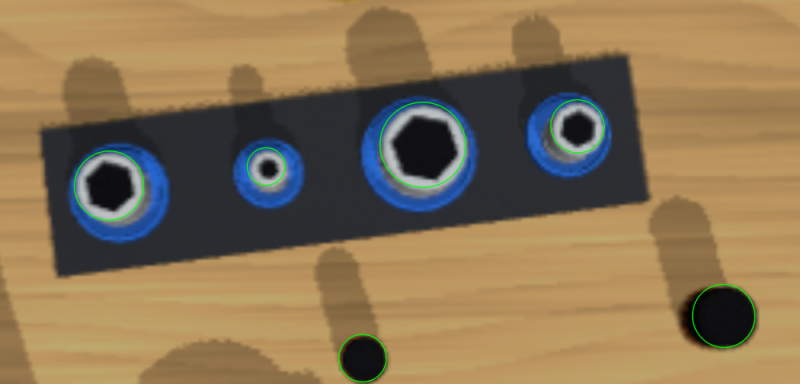

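All the predicted top rims coincide with the sockets in both views. The sockets are upright and seated, the black ones haven't moved, and the arm is clear. I'll hand the job in.

```bash
python3 -c "
from workcell import env;print(env.sign_off())"
```

```text
the job is handed in; nothing more can be done
None
```

All four chrome sockets stand upright and released in the cups of their size, placed in the order XL, L, M, S. I handed the job in after about 31 s of robot time. No verdict was reported.

- **Seating and position:** In the last side and top pictures, the rims predicted for sockets centred on the cup floors lie on the seen sockets to within about 2 mm. Each one touched down at the TCP height expected for the cup floor, and the wrist force showed it.
- **Black sockets and arm:** Both black sockets are still where they were measured at the start. The arm was clear of everything.
- **Disagreements:** The cup sizes and positions from the side view alone came out larger and up to 7 mm off in y compared with the top view. That is because the cup walls count in the outline there. I used the top-view values, which fitted both views when overlaid.

No checks failed.

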